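Park the reject, test the good bayonet module

ROBOT

A 7-joint arm with a two-finger parallel gripper is mounted at the origin on the work surface. World frame = base frame: x ahead of the robot, y to its left, z up, the work surface at z = 0. Lengths are in m, angles in rad, forces in N, time in s.
With the tool pointing down it reaches from about 0.425 to 0.95 m from the base axis. Payload 4.7 kg.
Tool frame: the origin (TCP) lies between the finger pads; the fingertips stand 17 mm ahead of it and the grasp point (between the pads) lies 2 mm behind it; y points along the fingers, z is the direction in which the jaws open and shut, and the axes are right-handed (so a half turn about y gives the same grasp; the last joint's range is limited). The gripper opens to 85 mm and grips with 20 to 120 N. Pads are 22 mm wide; open, the fingers measure 114 mm over their backs; the gripper's body (76 mm by 85 mm) begins 54 mm behind the grasp point. The pads swing forward as they close: fully open they stand 13 mm farther back than shut.
Start: joints at [-1.173, 0.469, -0.049, 1.532, 0.024, 1.141, -0.082], TCP at [0.279, 0.614, 0.248] pointing down, gripper open.
Joint ranges: [-2.59, 2.59], [-0.33, 1.99], [-1.39, 1.29], [0.1, 2.45], [-1.04, 4.18], [0.21, 1.99], [-2.66, 2.66]. Speed limits (rad/s): [2.57, 2.57, 3.14, 3.14, 3.14, 3.14, 3.14].

INTERFACE

Orientations are given as a unit quaternion [x, y, z, w].
In Python, from cell import manip, camera, silhouettes gives the robot as it stands.
- The arm moves only by the tool send_rows, never from a script. Its arguments are lists of equal length, an entry for each row: "grip": the opening, from 0 (shut) to 1 (fully open); "travel": the shift along the tool's x, y, z in mm, a list of three; "roll": the turn about the tool's y in degrees. A call has 1 to 20 rows; each row shifts and turns the pose as measured when the row begins, along the tool's axes as they then stand; what a row does not reach is not made up. A row lasts 1/10 s, in which the tool goes at most 50 mm and 8.59 degrees, less where a joint would pass 70% of its speed; a pose out of reach is approached as far as the arm can. A call is refused whole if a number of a shift passes 50 or a number of a turn 8.59, either way. A call with a gripper value outside its range is refused whole. The fingers move at their own pace and stop on an object; "force" is the grip in N (left out, the last holds). Time passes only in rows, so rows that do not move let the fingers close. It gives the time, the measured TCP pose, the force and the opening at its end, in the units of the state.
- manip.get_state(): the state, without advancing time (a new reading comes with each control period).
- camera(name): name is "side" or "top"; returns a dict with "img" (400x640x3 uint8, red, green, blue), "fx", "fy", "cx", "cy" (pixels), "R" (3x3) and "t" (3): a world point X has camera coordinates R X + t. Camera axes: x right, y down, z forward; pixel columns grow to the right and rows downward; lengths in m; the calibration is good to about 2 mm. A picture is of the moment at which its call begins. There is no depth.
- manip.finish_job(): hands the job in, once; it reports no verdict.
Trained networks look in the newest picture that a camera, given by its name, has taken for a name from the list of things; names that differ only in an ending like _2 or _b are one class to them, and where a whole thing is asked for, a point or a joint stands for the part that bears it (a point fixed in the world has none). Each returns a list of dicts, best first, with "conf" (0 to 1); they miss things now and then, are a little off and sometimes report something else, mostly with a low value. They report only what shows in the picture. A call takes as long as a camera call. They do not tell look-alikes from the thing itself.
- silhouettes(camera, target): "pixels" (400x640 bool, what is visible of it) and "at" ([column, row] in pixels, amid what is visible of it).
The state is a dict: "clock": time; "qpos": joint angles; "qvel": joint speeds; "effort": joint torques, N m; "position": TCP position; "eef_rot": TCP orientation; "force": force on the tool from outside, world axes, zero at the start; "moment": the same for the moment, N m; "grip_width": finger opening in m.
Only numpy, scipy, OpenCV 4.12 (cv2) and the standard library are available. Lean on these libraries where they do the work, as an engineer would, in place of code of your own. Each camera call takes 0.05 s, during which the arm holds its last target. There are 200 camera calls.

TASK

First stand the red-tagged module upright in the white ring nest of the red reject tray and let go of it. Then fit the green-tagged module into the tester's bayonet socket: push it fully home, only then twist it a quarter turn clockwise against the spring, and finish while still gripping it and holding it there, collar flush on the tester and fully turned. Leave the brackets, the screwdriver and the jar where they are.

Things in the scene. Friction and masses are not known exactly. Their poses are not given: they have to be found in the camera images.
- green_module: Module with GREEN tag on top and sides: good. Origin: centre of underside, z up. Brass plug 26 mm dia, z 0-30, with two opposite steel lugs along x (bar 46 mm tip to tip, 8 wide, z 0-14); black collar 38 dia, z 30-36; white block grip 34 (x) x 24 (y), z 36-76. Long side of the grip runs along the lugs: grip across the 24 mm (y). 0.12 kg. Stands upright; a half turn makes no difference.
- red_module: The same module with a RED tag: reject. Same sizes, axes and mass. Which of the two stands nearer the robot varies.
- tester: Fixed tester, box 90 x 90 x 50 mm high, grey top, blue sides. Origin: centre of underside; x along the lug slot of its mouth (white dashes on the top lie along x, yellow ones along y, where the lugs point after the quarter turn). Place and yaw vary.
- tester_mouth (a point): Centre of the bayonet mouth in the top face, 50 mm above the bench; axes as the tester's. Opening 30 mm across with lug notches along x, 50 mm tip to tip, 12 wide, through a 12 mm plate. The module first rests on a sprung copper disc 20 mm below the mouth; pressed 10 mm more, its collar is flush on the top and its underside 30 mm below the mouth.
- tester_plunger (a joint): How far the sprung disc is pressed down, m: 0 at rest, 0.010 with the collar flush (hard stop 0.0105). Spring 4 N at first, 10 N at flush. After 6 mm the lugs are below the plate and can turn; before that the notches block them.
- tester_rotor (a joint): Turn of the sprung disc, rad, growing CLOCKWISE seen from above: 0 at rest (channel in line with the notches), hard stop 1.55. The module's lugs drive it through a 12 mm wide channel, so it lags the module by up to 0.15. Return spring 0.03 to 0.12 N m: let go and it turns back.
- reject_tray: Fixed open red tray, 170 (x) x 140 (y) x 35 mm high, walls and floor 4 mm. Origin at the centre of its underside.
- nest_floor (a point): Centre of the reject nest on the tray's floor (4 mm above the bench), in the middle of the tray: a white ring, inner diameter 54 mm, outer 68, 10 mm high. The red module stands in it, any yaw.
- bracket_a: Bystander: loose pale stamped bracket, about 46 x 16 x 16 mm, on the bench. Leave alone.
- bracket_b: Bystander: another such bracket. Leave alone.
- bracket_c: Bystander: another such bracket. Leave alone.
- screwdriver: Bystander: screwdriver, 170 mm, lying at the far side. Leave alone.
- jar: Bystander: jar with a blue cap, 50 mm diameter, 75 mm high. Leave alone.
Mind the look-alikes: they are no part of the job. Leave any purple look-alike of the green_module alone. Leave any black or purple look-alike of the tester alone.

How it is judged:
By the outcome, as a careful person would: the job done as asked, in the order asked, and still so for the second after the job is handed in, while the arm keeps its last pose, push and grip.
It also fails if it takes over 70 s, if anything falls off the work surface, if the arm or the gripper's body presses on something with over 40 N, if the wrist force passes 120 N, or if a joint passes its speed limit or range.

## Working session

There is one attempt and no reset: what is moved stays moved. The work goes in short steps, Python scripts to look and compute and a tool call to move; the robot and the scene stay as the last step left them, time stands still between calls to the robot, and variables do not carry over. Pictures are saved under pics/ and viewed, on a budget of 10 in all, crops included, one or two more only if the job needs it, and the job is handed in when it is done.

Besides the shell and the picture viewer there is one more tool, called after "Call:" as name(argument=value, ...), one argument or row to a line, values as JSON. send_rows: Moves the arm, as the interface text tells. Its arguments: {"type":"object","properties":{"grip":{"type":"array"},"travel":{"type":"array"},"roll":{"type":"array"},"force":{"type":"number"}},"required":["grip","travel","roll"]}

```bash
ls; mkdir -p pics
python3 - <<'E'
from cell import manip,camera,silhouettes
import cv2,numpy as np
s=manip.get_state();print({k:np.round(v,3) for k,v in s.items()})
for c in ("top","side"):
    d=camera(c);cv2.imwrite(f"pics/{c}0.png",d["img"][:,:,::-1])
    print(c,d["fx"],d["fy"],d["cx"],d["cy"],np.round(d["R"],4).tolist(),np.round(d["t"],4))
    for n in ("green_module","red_module","tester","reject_tray","jar","bracket_a"):
        print(n,[(round(r["conf"],2),np.round(r["at"]),int(r["pixels"].sum())) for r in silhouettes(c,n)])
E
```

```text
pics
{'clock': np.float64(0.0), 'qpos': array([-1.173,  0.469, -0.049,  1.534,  0.024,  1.141, -0.082]), 'qvel': array([ 0.001, -0.002,  0.001, -0.001,  0.001, -0.002, -0.   ]), 'effort': array([-0.0000e+00, -5.1031e+01, -4.7000e-02, -2.3771e+01,  1.1000e-02,
        8.0000e-03, -0.0000e+00]), 'position': array([0.279, 0.614, 0.247]), 'eef_rot': array([ 0.692, -0.15 ,  0.15 , -0.69 ]), 'force': array([-0.166, -1.033, -0.764]), 'moment': array([0.021, 0.011, 0.049]), 'grip_width': np.float64(0.085)}
top 517.6200908568087 517.6200908568087 333.0081456242361 196.27944138247415 [[-0.0059, -1.0, -0.0056], [-0.9771, 0.007, -0.2128], [0.2129, 0.0042, -0.9771]] [-0.0311  0.5829  0.9793]
green_module [(0.71, array([216., 278.]), 364), (0.65, array([170., 267.]), 420)]
red_module [(0.86, array([214., 178.]), 358)]
tester [(0.62, array([385., 210.]), 2151), (0.6, array([316., 218.]), 2097), (0.56, array([347., 288.]), 2187)]
reject_tray [(0.69, array([472., 247.]), 6054), (0.31, array([314., 222.]), 2116)]
jar [(0.56, array([230., 118.]), 683)]
bracket_a [(0.74, array([267., 296.]), 206), (0.67, array([292., 150.]), 174), (0.31, array([315., 214.]), 254)]
side 464.09983665886745 464.09983665886745 317.295834549485 192.43033108904953 [[0.9444, -0.3288, -0.005], [-0.2571, -0.7288, -0.6346], [0.2051, 0.6006, -0.7728]] [-0.5494  0.1848  1.0003]
green_module [(0.82, array([238., 129.]), 353), (0.63, array([232., 154.]), 396), (0.55, array([301., 202.]), 1788)]
red_module [(0.6, array([308., 134.]), 324)]
tester [(0.91, array([300., 203.]), 1726), (0.81, array([325., 248.]), 2163), (0.58, array([250., 243.]), 2056)]
reject_tray [(0.75, array([328., 343.]), 6843)]
jar [(0.95, array([356., 133.]), 553)]
bracket_a [(0.6, array([356., 174.]), 87), (0.52, array([232., 193.]), 105), (0.5, array([330., 342.]), 6999)]
```

View pics/top0.png

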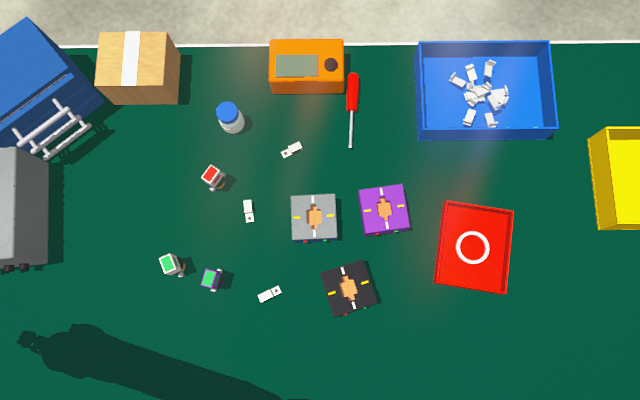

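View pics/side0.png

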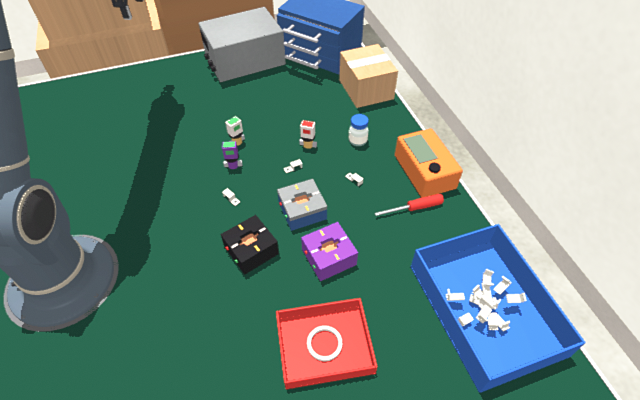

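In the top view, the green candidates are (170,267), a white body, and (211,279), a purple body. The white one fits. The tester candidates are grey (314,218), purple (385,210) and black (347,288). The grey one with blue sides fits. I'll confirm both in one enlarged crop.

```bash
cat > h.py <<'E'
from cell import manip,camera,silhouettes
import cv2,numpy as np
def ray(d,uv,z):
    "world point at height z seen at pixel uv"
    R=d["R"];C=-R.T@d["t"];v=R.T@np.array([(uv[0]-d["cx"])/d["fx"],(uv[1]-d["cy"])/d["fy"],1.])
    return C+v*(z-C[2])/v[2]
def proj(d,X):
    c=np.atleast_2d(X)@d["R"].T+d["t"];return np.c_[d["fx"]*c[:,0]/c[:,2]+d["cx"],d["fy"]*c[:,1]/c[:,2]+d["cy"]]
def crop(img,u,v,w,h,k):
    return cv2.resize(img[v:v+h,u:u+w,::-1],None,fx=k,fy=k,interpolation=cv2.INTER_CUBIC)
def yaws(s=None):
    from scipy.spatial.transform import Rotation as Ro
    s=s or manip.get_state();M=Ro.from_quat(s["eef_rot"]).as_matrix()
    return M
E
python3 - <<'E'
from h import *
t=camera("top")
a=crop(t["img"],150,155,90,140,4); b=crop(t["img"],275,180,110,140,4)
cv2.imwrite("pics/c1.png",np.hstack([a,b]))
M=yaws();print(np.round(M,3))
for uv,z in [((212,172),.076),((169,264),.076),((314,217),.05),((473,247),.014)]: print(ray(t,uv,z))
E
```

```text
[[ 0.91   0.     0.414]
 [-0.414  0.     0.91 ]
 [-0.    -1.     0.   ]]
[0.63150554 0.20799494 0.076     ]
[0.44798964 0.2832275  0.076     ]
[0.5429152  0.00386841 0.05      ]
[ 0.48424309 -0.32265632  0.014     ]
```

View pics/c1.png

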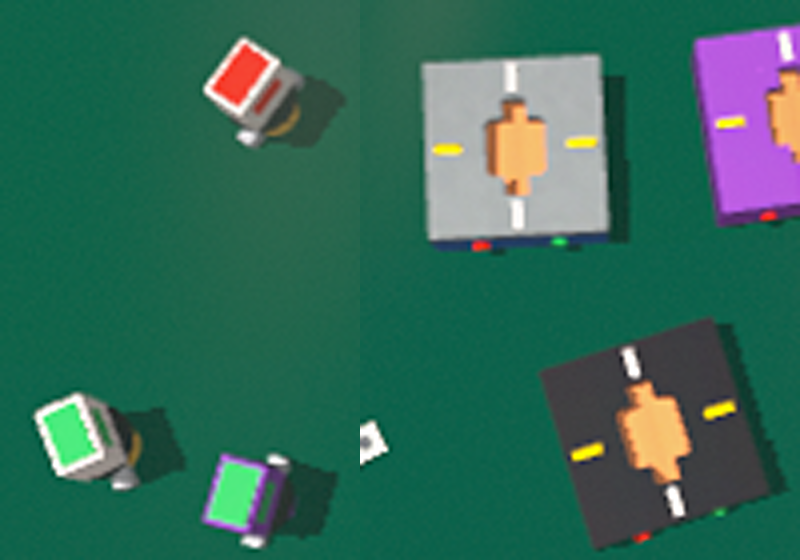

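The crop confirms it: the white-bodied green-tag module is the good one, and the grey-topped box with blue sides is the tester. The red module stands at top right. Next I'll take exact poses.

```bash
cat >> h.py <<'E'
def tag(d,col,box,z):
    "centre and long-axis yaw of a bright colour patch on plane z"
    u,v,w,h=box;k=6;im=cv2.resize(d["img"][v:v+h,u:u+w].astype(np.float32),None,fx=k,fy=k,interpolation=cv2.INTER_CUBIC)
    r,g,b=im[...,0],im[...,1],im[...,2]
    m=(r>190)&(g<130)&(b<130) if col=="red" else (g>170)&(r<150)&(b<170)
    n,l,st,_=cv2.connectedComponentsWithStats(m.astype(np.uint8));i=1+st[1:,4].argmax()
    ys,xs=np.nonzero(l==i);P=np.array([ray(d,((x+.5)/k-.5+u,(y+.5)/k-.5+v),z)[:2] for x,y in zip(xs,ys)])
    rc=cv2.minAreaRect((P*1000).astype(np.float32));c=P.mean(0);e,V=np.linalg.eigh(np.cov(P.T))
    return c,np.degrees(np.arctan2(V[1,1],V[0,1]))%180,np.sqrt(12*e),rc
E
python3 - <<'E'
from h import *
t=camera("top");s=camera("side")
print("red T",tag(t,"red",(195,155,45,45),.076));print("grn T",tag(t,"green",(155,245,34,45),.076))
print("red S",tag(s,"red",(290,110,40,40),.076));print("grn S",tag(s,"green",(220,110,32,27),.076))
f=lambda x,y:ray(t,((x+.5)/4-.5+275-90,(y+.5)/4-.5+180),.05)[:2]
w1,w2,y1,y2=f(511,77),f(517,213),f(448,150),f(581,143)
print((w1+w2)/2,(y1+y2)/2,np.degrees(np.arctan2(*(w1-w2)[::-1])),np.degrees(np.arctan2(*(y1-y2)[::-1]))-90)
# grey top by colour
for d,box in ((t,(280,185,70,65)),(s,(270,170,65,65))):
    u,v,w,h=box;im=cv2.cvtColor(d["img"][v:v+h,u:u+w],cv2.COLOR_RGB2HSV)
    m=((im[...,1]<45)&(im[...,2]>90)).astype(np.uint8);n,l,st,_=cv2.connectedComponentsWithStats(m);m=l==1+st[1:,4].argmax()
    ys,xs=np.nonzero(m);P=np.array([ray(d,(x+u,y+v),.05)[:2]*1000 for x,y in zip(xs,ys)],np.float32)
    print("top face",cv2.minAreaRect(P))
for d,n in ((t,"top"),(s,"side")):
    m=silhouettes(n,"reject_tray")[0]["pixels"]
    im=d["img"].astype(int);w=(im.min(2)>170)&cv2.dilate(m.astype(np.uint8),np.ones((5,5))).astype(bool)
    n_,l,st,_=cv2.connectedComponentsWithStats(w.astype(np.uint8));ys,xs=np.nonzero(l==1+st[1:,4].argmax())
    P=np.array([ray(d,(x,y),.014)[:2]*1000 for x,y in zip(xs,ys)],np.float32);print("ring",cv2.minEnclosingCircle(P),cv2.minAreaRect(P))
print([np.round(x["position"],4) for x in [manip.get_state()]])
E
```

```text
red T (array([0.62870435, 0.21244935]), np.float64(147.21096741870144), array([0.01604713, 0.02713562]), ((628.8473510742188, 212.16162109375), (16.798301696777344, 27.948928833007812), 56.653526306152344))
grn T (array([0.44963514, 0.28758037]), np.float64(25.612200899288183), array([0.01644723, 0.0264414 ]), ((449.7734069824219, 287.51824951171875), (26.830123901367188, 17.42201042175293), 25.42715835571289))
red S (array([0.6273503, 0.2105231]), np.float64(138.66924610957508), array([0.01502449, 0.02481125]), ((628.4197387695312, 211.09063720703125), (18.17957305908203, 25.303220748901367), 54.22102737426758))
grn S (array([0.44858428, 0.28616086]), np.float64(28.035713286612605), array([0.01681387, 0.02214452]), ((447.8145446777344, 286.7486267089844), (24.415590286254883, 20.315654754638672), 26.431367874145508))
[0.54548315 0.00565351] [0.54446422 0.00538159] 2.617633573907322 2.662248223076574
top face ((544.30908203125, 5.207317352294922), (91.04816436767578, 90.95980834960938), 2.414224863052368)
top face ((543.2302856445312, -0.8663711547851562), (92.96220397949219, 98.13325500488281), 2.8298652172088623)
ring ((483.73956298828125, -321.24334716796875), 34.274681091308594) ((483.9746398925781, -321.0631103515625), (66.66905212402344, 66.06210327148438), 42.88945770263672)
ring ((482.9197082519531, -324.6268310546875), 34.91250991821289) ((482.61480712890625, -324.2235107421875), (67.90892791748047, 67.42284393310547), 25.818145751953125)
[array([0.2794, 0.6145, 0.2484])]
```

Poses, in m and deg:
- Red: (0.6285, 0.212), yaw 147.
- Green: (0.4495, 0.287), yaw 26.
- Tester: (0.5445, 0.005), yaw 2.6.
- Nest: (0.4835, -0.322).

The tag and ring sizes agree with those given. Moving above red first.

Call:
send_rows(
  grip=[0.6,0.6,0.6,0.6,0.6,0.6,0.6,0.6,0.6,0.6,0.6,0.6,0.6,0.6],
  travel=[
    [40,0,-18],
    [40,0,-18],
    [40,0,-18],
    [40,0,-18],
    [40,0,-18],
    [40,0,-18],
    [40,0,-18],
    [40,0,-18],
    [40,0,-18],
    [40,0,-18],
    [40,0,-18],
    [40,0,-18],
    [0,0,0],
    [0,0,0],
  ],
  roll=[0,0,0,0,0,0,0,0,0,0,0,0,8,0],
  force=40,
)

```text
clock: 2.35
position: [0.6409, 0.2064, 0.2468]
eef_rot: [-0.678, 0.197, -0.197, 0.68]
force: [-1.0, 1.2, -0.6]
grip_width: 0.051
```

```bash
cat >> h.py <<'E'
def go(x,y,z,yaw,q=False):
    "tool-axes delta (mm, in the axes as they stand) and roll deg to target; yaw = tool x axis"
    s=manip.get_state();M=yaws(s);d=M.T@(np.array([x,y,z])-s["position"])*1000
    cy=np.degrees(np.arctan2(M[1,0],M[0,0]));r=(cy-yaw+180)%360-180
    print("t",round(s["clock"],2),"pos",np.round(s["position"],4),"yaw",round(cy,2),"tilt",np.round(M[2],3),"delta",np.round(d,1),"roll",round(r,2),"F",np.round(s["force"],1),"Mz",np.round(s["moment"],2),"w",round(s["grip_width"],4),"q7",round(s["qpos"][6],2))
E
python3 -c "
from h import *
go(.6285,.212,.06,-33.5)"
```

```text
t 2.35 pos [0.6409 0.2064 0.2468] yaw -32.34 tilt [-0.    -1.     0.004] delta [-13.4 186.8  -2.6] roll 1.16 F [-1.   1.2 -0.6] Mz [0.03 0.04 0.01] w 0.051 q7 0.69
```

Call:
send_rows(
  grip=[0.6,0.6,0.6,0.6,0.6,0.6,0.6],
  travel=[
    [-13,20,-2.5],
    [0,40,0],
    [0,40,0],
    [0,25,0],
    [0,10,0],
    [0,0,0],
    [0,0,0],
  ],
  roll=[1.2,0,0,0,0,0,0],
)

```text
clock: 3.05
position: [0.6285, 0.2184, 0.1113]
eef_rot: [-0.676, 0.194, -0.198, 0.683]
force: [1.0, -0.1, -0.1]
grip_width: 0.0513
```

```bash
python3 -c "
from h import *
go(.6285,.212,.06,-33.5)
d=camera('side');e=camera('top')
cv2.imwrite('pics/c2.png',np.hstack([crop(d['img'],260,70,100,100,4),crop(e['img'],165,120,100,100,4)]))
print(proj(d,[.6285,.212,.076])-[260,70],proj(e,[.6285,.212,.076])-[165,120])"
```

```text
t 3.05 pos [0.6285 0.2184 0.1113] yaw -32.15 tilt [ 0.002 -1.     0.011] delta [ 3.3 51.2 -6. ] roll 1.35 F [ 1.  -0.1 -0.1] Mz [-0.03  0.02  0.01] w 0.0513 q7 0.68
[[47.25409926 52.85295524]] [[44.94246221 53.4613894 ]]
```

View pics/c2.png

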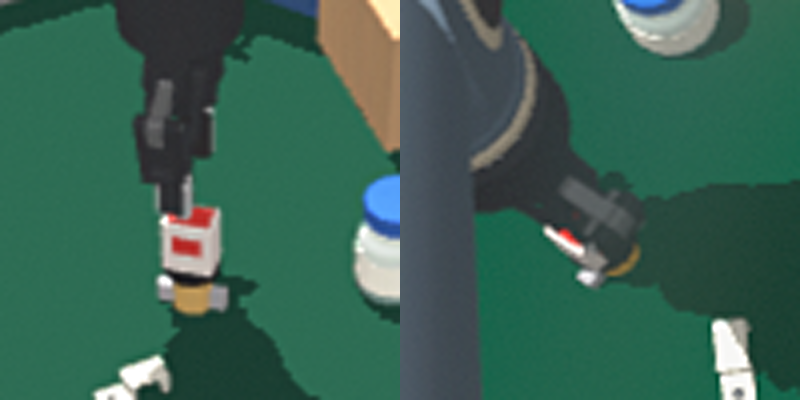

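The side crop shows the open fingers just above the red module, about 6 mm off. I'll correct that and descend.

Call:
send_rows(
  grip=[0.6,0.6,0.6,0.6,0.6,0.6],
  travel=[
    [3.3,0,-6],
    [0,20,0],
    [0,16,0],
    [0,10,0],
    [0,5,0],
    [0,0,0],
  ],
  roll=[1.4,0,0,0,0,0],
)

```text
clock: 3.75
position: [0.6331, 0.2108, 0.0647]
eef_rot: [-0.67, 0.201, -0.211, 0.682]
force: [0.8, -0.5, 0.2]
grip_width: 0.051
```

```bash
python3 -c "
from h import *
go(.6285,.212,.06,-33.5)"
```

```text
t 3.75 pos [0.6331 0.2108 0.0647] yaw -33.87 tilt [ 0.01 -1.    0.02] delta [-4.6  4.6 -1.7] roll -0.37 F [ 0.8 -0.5  0.2] Mz [-0.03  0.04  0.03] w 0.051 q7 0.68
```

Call:
send_rows(
  grip=[0.6,0.6,0.2,0.2,0.2,0.2,0.2,0.2],
  travel=[
    [-4.6,4,-1.7],
    [0,0,0],
    [0,0,0],
    [0,0,0],
    [0,0,0],
    [0,0,0],
    [0,0,0],
    [0,0,0],
  ],
  roll=[0,0,0,0,0,0,0,0],
)

```text
clock: 4.55
position: [0.6285, 0.2125, 0.0616]
eef_rot: [-0.67, 0.2, -0.212, 0.683]
force: [-0.4, 0.4, -0.1]
grip_width: 0.0231
```

```bash
python3 -c "
from h import *
go(.6285,.212,.06,-33.5)"
```

```text
t 4.55 pos [0.6285 0.2125 0.0616] yaw -33.86 tilt [ 0.01  -1.     0.022] delta [ 0.2  1.6 -0.4] roll -0.36 F [-0.4  0.4 -0.1] Mz [-0.04  0.1  -0.08] w 0.0231 q7 0.67
```

Call:
send_rows(
  grip=[0.2,0.2,0.2,0.2,0.2],
  travel=[
    [0,-10,0],
    [0,-35,0],
    [0,-40,0],
    [0,-30,0],
    [0,0,0],
  ],
  roll=[0,0,0,0,0],
)

```text
clock: 5.05
position: [0.6256, 0.2107, 0.1815]
eef_rot: [-0.671, 0.201, -0.211, 0.682]
force: [0.2, -0.0, -0.7]
grip_width: 0.0235
```

```bash
python3 -c "
from h import *
go(.4835,-.322,.18,-33.5)"
```

```text
t 5.05 pos [0.6256 0.2107 0.1815] yaw -33.87 tilt [ 0.009 -1.     0.02 ] delta [ 178.9   -7.1 -521.4] roll -0.37 F [ 0.2 -0.  -0.7] Mz [ 0.04 -0.03  0.01] w 0.0235 q7 0.66
```

Call:
send_rows(
  grip=[0.2,0.2,0.2,0.2,0.2,0.2,0.2,0.2,0.2,0.2,0.2,0.2,0.2,0.2,0.2],
  travel=[
    [7,0,-20],
    [14,0,-40],
    [14,0,-40],
    [14,0,-40],
    [14,0,-40],
    [14,0,-40],
    [14,0,-40],
    [14,0,-40],
    [14,0,-40],
    [14,0,-40],
    [14,0,-40],
    [14,0,-40],
    [14,0,-40],
    [7,0,-20],
    [0,0,0],
  ],
  roll=[0,0,0,0,0,0,0,0,0,0,0,0,0,0,0],
)

```text
clock: 6.55
position: [0.4584, -0.3532, 0.1614]
eef_rot: [-0.672, 0.213, -0.206, 0.679]
force: [0.2, 0.2, -2.5]
grip_width: 0.0233
```

```bash
python3 -c "
from h import *
go(.4835,-.322,.12,-33.5)"
```

```text
t 6.55 pos [ 0.4584 -0.3532  0.1614] yaw -34.48 tilt [-0.013 -1.     0.005] delta [ 3.6 41.5 39.7] roll -0.98 F [ 0.2  0.2 -2.5] Mz [ 0.    0.01 -0.01] w 0.0233 q7 1.69
```

Call:
send_rows(
  grip=[0.2,0.2,0.2,0.2],
  travel=[
    [2,5,20],
    [1.6,15,18],
    [0,15,1],
    [0,0,0],
  ],
  roll=[0,0,0,0],
)

```text
clock: 6.95
position: [0.4802, -0.3188, 0.1217]
eef_rot: [-0.671, 0.217, -0.204, 0.679]
force: [-1.3, -0.4, -2.0]
grip_width: 0.0235
```

```bash
python3 -c "
from h import *
go(.4835,-.322,.067,-33.5)"
```

```text
t 6.95 pos [ 0.4802 -0.3188  0.1217] yaw -34.59 tilt [-0.021 -1.     0.006] delta [ 5.7 54.6 -1. ] roll -1.09 F [-1.3 -0.4 -2. ] Mz [-0.   -0.01  0.03] w 0.0235 q7 1.63
```

Call:
send_rows(
  grip=[0.2,0.2,0.2,0.2,0.2],
  travel=[
    [5,0,-1],
    [0,12,0],
    [0,12,0],
    [0,8,0],
    [0,0,0],
  ],
  roll=[-1,0,0,0,0],
)

```text
clock: 7.45
position: [0.4839, -0.3198, 0.0863]
eef_rot: [-0.673, 0.21, -0.196, 0.682]
force: [-0.4, -0.3, -1.6]
grip_width: 0.0233
```

```bash
python3 -c "
from h import *
go(.4835,-.322,.067,-33.5)
d=camera('side');e=camera('top')
cv2.imwrite('pics/c3.png',np.hstack([crop(d['img'],270,260,100,110,4),crop(e['img'],420,190,100,110,4)]))
print(proj(d,[.4835,-.322,.014])-[270,260],proj(e,[.4835,-.322,.014])-[420,190])"
```

```text
t 7.45 pos [ 0.4839 -0.3198  0.0863] yaw -33.32 tilt [-0.022 -1.     0.007] delta [ 1.3 19.2 -2.1] roll 0.18 F [-0.4 -0.3 -1.6] Mz [-0.03  0.06 -0.01] w 0.0233 q7 1.67
[[54.06642358 80.82399579]] [[52.70417798 57.36177703]]
```

View pics/c3.png

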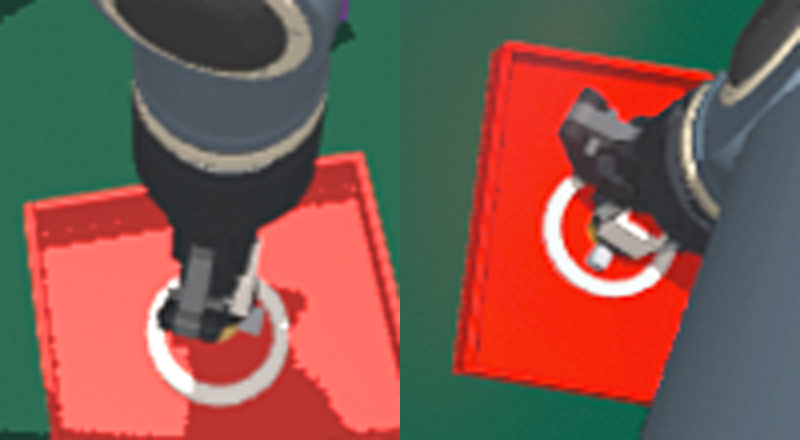

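The module hangs over the ring, about 20 mm up. Its lug and brass show inside the ring in both views, so I'll lower it.

Call:
send_rows(
  grip=[0.2,0.2,0.2,0.2],
  travel=[
    [1.3,6,-2],
    [0,7,0],
    [0,4.5,0],
    [0,0,0],
  ],
  roll=[0,0,0,0],
)

```text
clock: 7.95
position: [0.4848, -0.3236, 0.0695]
eef_rot: [-0.673, 0.208, -0.198, 0.681]
force: [-0.1, 0.6, -1.6]
grip_width: 0.0234
```

```bash
python3 -c "
from h import *
go(.4835,-.322,.066,-33.5)"
```

```text
t 7.95 pos [ 0.4848 -0.3236  0.0695] yaw -33.37 tilt [-0.018 -1.     0.007] delta [-1.9  3.5  0.6] roll 0.13 F [-0.1  0.6 -1.6] Mz [ 0.02 -0.04  0.  ] w 0.0234 q7 1.68
```

Call:
send_rows(
  grip=[0.2,0.2,0.2,0.6,0.6,0.6,0.6],
  travel=[
    [-1.5,3,0.5],
    [0,1,0],
    [0,0,0],
    [0,0,0],
    [0,0,0],
    [0,0,0],
    [0,0,0],
  ],
  roll=[0,0,0,0,0,0,0],
)

```text
clock: 8.65
position: [0.4846, -0.3226, 0.0667]
eef_rot: [-0.673, 0.207, -0.199, 0.681]
force: [0.2, 0.4, 0.1]
grip_width: 0.0514
```

```bash
python3 -c "
from h import *
go(.4835,-.322,.066,-33.5)"
```

```text
t 8.65 pos [ 0.4846 -0.3226  0.0667] yaw -33.36 tilt [-0.015 -1.     0.007] delta [-1.3  0.7 -0.1] roll 0.14 F [0.2 0.4 0.1] Mz [-0.04 -0.    0.02] w 0.0514 q7 1.68
```

Raising straight up, then taking a look at the nest.

Call:
send_rows(
  grip=[0.6,0.6,0.6,0.6,0.6,0.6,0.6],
  travel=[
    [0,-10,0],
    [0,-30,0],
    [0,-40,0],
    [0,-40,0],
    [0,-40,0],
    [0,0,30],
    [0,0,40],
  ],
  roll=[0,0,0,0,0,-8,-8],
)

```text
clock: 9.35
position: [0.5173, -0.2696, 0.2381]
eef_rot: [-0.696, 0.111, -0.105, 0.702]
force: [0.8, 0.6, 0.1]
grip_width: 0.0512
```

```bash
python3 -c "
from h import *
go(.4495,.287,.22,26)
d=camera('side');e=camera('top')
cv2.imwrite('pics/c4.png',np.hstack([crop(d['img'],270,260,100,110,4),crop(e['img'],420,190,100,110,4)]))
for c in ('side','top'): print([(r['conf'],r['at']) for r in silhouettes(c,'red_module')])"
```

```text
t 9.35 pos [ 0.5173 -0.2696  0.2381] yaw -17.61 tilt [-0.01  -1.     0.007] delta [-232.8   23.9  509.9] roll -43.61 F [0.8 0.6 0.1] Mz [0.01 0.   0.05] w 0.0512 q7 1.75
[(0.97, [326.8, 335.1]), (0.68, [327.2, 348.7]), (0.29, [291.6, 164.6])]
[(0.52, [466.5, 247.2])]
```

View pics/c4.png

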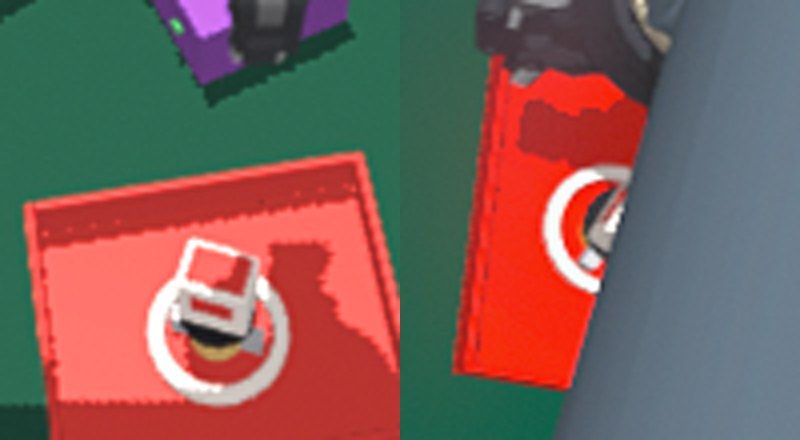

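The red module stands upright inside the ring (side crop, about (218,300)), released. Next is the green one.

Call:
send_rows(
  grip=[0.6,0.6,0.6,0.6,0.6,0.6,0.6,0.6,0.6,0.6,0.6,0.6,0.6,0.6,0.6,0.6,0.6,0.6,0.6,0.6],
  travel=[
    [-9,0,20],
    [-18,0,40],
    [-18,0,40],
    [-18,0,40],
    [-18,0,40],
    [-18,0,40],
    [-18,0,40],
    [-18,0,40],
    [-18,0,40],
    [-18,0,40],
    [-18,0,40],
    [-18,0,40],
    [-9,0,20],
    [0,0,0],
    [0,0,0],
    [0,0,0],
    [0,0,0],
    [0,0,0],
    [0,0,0],
    [0,0,0],
  ],
  roll=[0,0,0,0,0,0,0,0,0,0,0,0,0,-8,-8,-8,-8,-8,-3,0],
)

```text
clock: 11.55
position: [0.47, 0.2427, 0.2384]
eef_rot: [0.695, 0.136, -0.146, -0.691]
force: [-0.3, -0.9, 0.0]
grip_width: 0.0513
```

```bash
python3 -c "
from h import *
go(.4495,.287,.12,26)
t=camera('top');print('grn T',tag(t,'green',(155,245,34,45),.076))"
```

```text
t 11.55 pos [0.47   0.2427 0.2384] yaw 22.99 tilt [-0.015 -1.    -0.002] delta [  0.2 118.3  49. ] roll -3.01 F [-0.3 -0.9  0. ] Mz [ 0.02 -0.06  0.01] w 0.0513 q7 1.35
grn T (array([0.44966484, 0.28756995]), np.float64(25.611728315627374), array([0.01631482, 0.02634892]), ((449.88299560546875, 287.4731750488281), (26.676433563232422, 17.37803840637207), 25.124244689941406))
```

Call:
send_rows(
  grip=[0.6,0.6,0.6,0.6,0.6,0.6,0.6],
  travel=[
    [0,0,24],
    [0,0,24],
    [0,20,0],
    [0,35,0],
    [0,35,0],
    [0,20,0],
    [0,0,0],
  ],
  roll=[0,-3,0,0,0,0,0],
)

```text
clock: 12.3
position: [0.451, 0.2895, 0.1264]
eef_rot: [0.69, 0.156, -0.163, -0.687]
force: [-0.1, 1.6, -0.2]
grip_width: 0.0509
```

```bash
python3 -c "
from h import *
go(.4495,.287,.061,26)"
```

```text
t 12.3 pos [0.451  0.2895 0.1264] yaw 26.09 tilt [-0.01  -1.    -0.002] delta [-1.8 65.4 -1.4] roll 0.09 F [-0.1  1.6 -0.2] Mz [-0.01  0.04  0.06] w 0.0509 q7 1.26
```

Call:
send_rows(
  grip=[0.6,0.6,0.6,0.6,0.6,0.6],
  travel=[
    [-1.8,0,-1.4],
    [0,20,0],
    [0,22,0],
    [0,14,0],
    [0,6,0],
    [0,0,0],
  ],
  roll=[0,0,0,0,0,0],
)

```text
clock: 12.9
position: [0.4536, 0.2911, 0.0693]
eef_rot: [0.689, 0.161, -0.16, -0.689]
force: [-0.6, 0.6, 0.6]
grip_width: 0.0515
```

```bash
python3 -c "
from h import *
go(.4495,.287,.061,26)"
```

```text
t 12.9 pos [0.4536 0.2911 0.0693] yaw 26.23 tilt [ 0.002 -1.    -0.001] delta [-5.5  8.3 -1.8] roll 0.23 F [-0.6  0.6  0.6] Mz [0.02 0.01 0.04] w 0.0515 q7 1.23
```

Call:
send_rows(
  grip=[0.6,0.6,0.6,0.1,0.1,0.1,0.1,0.1,0.1],
  travel=[
    [-4,4,-1.8],
    [-1.5,4,0],
    [0,0,0],
    [0,0,0],
    [0,0,0],
    [0,0,0],
    [0,0,0],
    [0,0,0],
    [0,0,0],
  ],
  roll=[0,0,0,0,0,0,0,0,0],
  force=80,
)

```text
clock: 13.8
position: [0.4508, 0.2878, 0.0636]
eef_rot: [-0.688, -0.163, 0.158, 0.689]
force: [-0.0, -0.2, 0.7]
grip_width: 0.0231
```

```bash
python3 -c "
from h import *
go(.4495,.287,.061,26)
e=camera('side');cv2.imwrite('pics/c5.png',crop(e['img'],190,70,100,100,5))"
```

```text
t 13.8 pos [0.4508 0.2878 0.0636] yaw 26.21 tilt [ 0.008 -1.    -0.   ] delta [-1.5  2.6 -0.1] roll 0.21 F [-0.  -0.2  0.7] Mz [ 0.03  0.03 -0.05] w 0.0231 q7 1.23
```

View pics/c5.png

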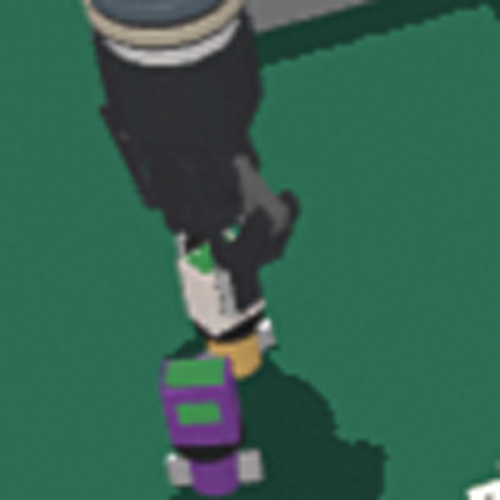

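Green is gripped across the 24 mm at 23 mm width, and the purple look-alike is untouched. Lifting.

Call:
send_rows(
  grip=[0.1,0.1,0.1,0.1,0.1],
  travel=[
    [0,-10,0],
    [0,-35,0],
    [0,-40,0],
    [0,-20,0],
    [0,0,0],
  ],
  roll=[0,0,0,0,0],
)

```text
clock: 14.35
position: [0.4489, 0.2869, 0.1728]
eef_rot: [-0.689, -0.162, 0.159, 0.689]
force: [-0.1, 0.5, 0.2]
grip_width: 0.0227
```

```bash
python3 -c "
from h import *
go(.5445,.005,.16,2.6)"
```

```text
t 14.35 pos [0.4489 0.2869 0.1728] yaw 26.25 tilt [ 0.004 -1.    -0.001] delta [ -39.    12.8 -295. ] roll 23.65 F [-0.1  0.5  0.2] Mz [ 0.02 -0.08 -0.04] w 0.0227 q7 1.28
```

Call:
send_rows(
  grip=[0.1,0.1,0.1,0.1,0.1,0.1,0.1,0.1,0.1,0.1,0.1,0.1,0.1,0.1,0.1],
  travel=[
    [-2,0,-15],
    [-5,0,-35],
    [-5,0,-35],
    [-5,0,-35],
    [-5,0,-35],
    [-5,0,-35],
    [-5,0,-35],
    [-3,0,-25],
    [-2,0,-15],
    [0,0,-5],
    [0,0,0],
    [0,0,0],
    [0,0,0],
    [0,0,0],
    [0,0,0],
  ],
  roll=[0,0,0,0,0,0,0,0,0,0,8,8,7.5,0,0],
)

```text
clock: 15.85
position: [0.5292, 0.021, 0.1592]
eef_rot: [-0.707, -0.009, 0.022, 0.707]
force: [0.2, -0.8, -1.5]
grip_width: 0.023
```

```bash
python3 -c "
from h import *
go(.5445,.005,.13,2.6)"
```

```text
t 15.85 pos [0.5292 0.021  0.1592] yaw 2.47 tilt [-0.018 -1.     0.001] delta [ 15.1  28.9 -16.6] roll -0.13 F [ 0.2 -0.8 -1.5] Mz [-0.02 -0.01  0.04] w 0.023 q7 1.48
```

Call:
send_rows(
  grip=[0.1,0.1,0.1,0.1],
  travel=[
    [8,0,-8],
    [7,12,-8],
    [0,15,0],
    [0,0,0],
  ],
  roll=[0,0,0,0],
)

```text
clock: 16.25
position: [0.5465, 0.0043, 0.1295]
eef_rot: [-0.707, -0.011, 0.024, 0.707]
force: [-0.4, 1.1, -1.6]
grip_width: 0.0229
```

```bash
python3 -c "
from h import *
go(.5445,.005,.115,2.6)
d=camera('side');e=camera('top')
cv2.imwrite('pics/c6.png',np.hstack([crop(d['img'],250,130,100,110,4),crop(e['img'],270,170,100,110,4)]))
s=manip.get_state();M=yaws(s);P=s['position'];off=np.array([-1.5e-3,0,0])
for c,dd,o in (('side',d,(250,130)),('top',e,(270,170))):
  print(c,'lug tips',(proj(dd,[P+M@np.array([x-.0015,y,0]) for x in(-.023,.023) for y in (.0636-.007,)])-o).round(1).tolist(),'mouth',(proj(dd,[.5445,.005,.05])-o).round(1))
"
```

```text
t 16.25 pos [0.5465 0.0043 0.1295] yaw 2.83 tilt [-0.017 -1.     0.001] delta [-1.7 14.6  0.8] roll 0.23 F [-0.4  1.1 -1.6] Mz [0.03 0.03 0.03] w 0.0229 q7 1.52
side lug tips [[41.9, 62.7], [60.8, 57.0]] mouth [[51.3 66.5]]
top lug tips [[43.8, 55.1], [42.7, 32.3]] mouth [[43.4 46.2]]
```

View pics/c6.png

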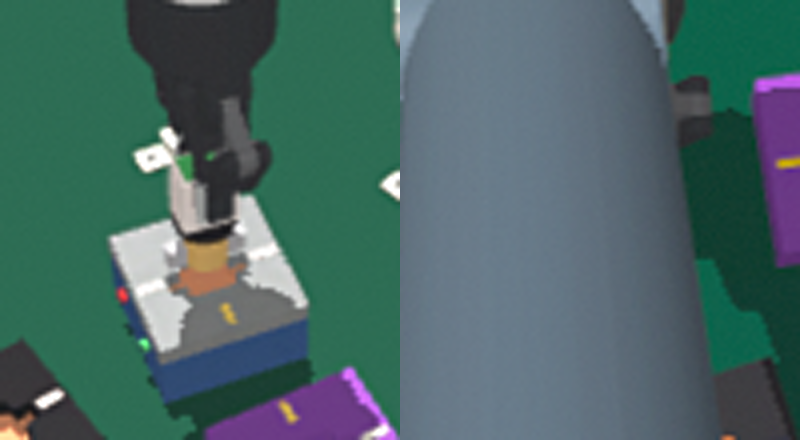

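The side crop shows the plug hovering over the grey tester's mouth, with lugs along the white dashes. The lug tips are near (42,64) and (60,60), as predicted. I'll refine the mouth once from the dashes in the side view.

Run:
```python
from h import *
for c,box in (("side",(270,170,65,50)),("top",(285,188,58,54))):
    d=camera(c);im=cv2.imread(f"pics/{c}0.png")[:,:,::-1];u,v,w,h=box;k=6
    I=cv2.resize(im[v:v+h,u:u+w].astype(np.float32),None,fx=k,fy=k,interpolation=cv2.INTER_CUBIC)
    for nm,m in (("white",I.min(2)>215),("yellow",(I[...,0]>190)&(I[...,1]>160)&(I[...,2]<110))):
        n,l,st,ce=cv2.connectedComponentsWithStats(m.astype(np.uint8))
        o=[i for i in range(1,n) if st[i,4]>40]
        print(c,nm,[(st[i,4],(ray(d,(ce[i]+.5)/k-.5+[u,v],.05)[:2]*1000).round(1).tolist()) for i in o])
```

```text
side white [(np.int32(476), [538.2, 93.5]), (np.int32(50), [525.8, 44.1]), (np.int32(53), [518.2, 43.4]), (np.int32(57), [510.6, 42.9]), (np.int32(77), [501.0, 42.6]), (np.int32(734), [579.1, 5.6]), (np.int32(793), [508.8, 2.3]), (np.int32(49), [505.4, -40.0])]
side yellow []
top white [(np.int32(627), [580.5, 7.6]), (np.int32(688), [510.2, 3.9])]
top yellow [(np.int32(2532), [544.1, 5.6]), (np.int32(207), [548.8, -4.9]), (np.int32(507), [546.3, -28.7]), (np.int32(552), [543.7, 39.4]), (np.int32(67), [534.4, -6.9])]
```

The mouth averages to (0.5446, 0.0050), yaw 2.7, and the two views agree to 2 mm. Lowering into the mouth in small steps.

Call:
send_rows(
  grip=[0.1,0.1,0.1,0.1,0.1,0.1],
  travel=[
    [1.5,0,-0.8],
    [0,7,0],
    [0,7,0],
    [0,5,0],
    [0,3,0],
    [0,0,0],
  ],
  roll=[0.2,0,0,0,0,0],
)

```text
clock: 17.05
position: [0.551, 0.0046, 0.1137]
eef_rot: [-0.706, -0.014, 0.019, 0.707]
force: [0.1, -0.3, -0.5]
grip_width: 0.0227
```

```bash
python3 -c "
from h import *
go(.548,.005,.0936,2.7)"
```

```text
t 17.05 pos [0.551  0.0046 0.1137] yaw 2.67 tilt [-0.008 -1.     0.001] delta [-2.8 20.1  0.6] roll -0.03 F [ 0.1 -0.3 -0.5] Mz [-0.05  0.19  0.04] w 0.0227 q7 1.51
```

Call:
send_rows(
  grip=[0.1,0.1,0.1,0.1,0.1],
  travel=[
    [-3,0,0.5],
    [-0.7,4,0],
    [-0.7,4,0],
    [-0.7,4,0],
    [0,0,0],
  ],
  roll=[0,0,0,0,0],
)

```text
clock: 17.55
position: [0.5447, 0.0051, 0.0993]
eef_rot: [-0.706, -0.013, 0.02, 0.707]
force: [-0.2, -0.1, -1.4]
grip_width: 0.0228
```

```bash
python3 -c "
from h import *
go(.5475,.005,.0936,2.7)"
```

```text
t 17.55 pos [0.5447 0.0051 0.0993] yaw 2.7 tilt [-0.009 -1.     0.002] delta [ 2.9  5.7 -0.2] roll 0.0 F [-0.2 -0.1 -1.4] Mz [-0.01 -0.04  0.03] w 0.0228 q7 1.51
```

It's 14 mm inside the mouth with no force. Centring a little, then pressing home.

Call:
send_rows(
  grip=[0.1,0.1,0.1,0.1,0.1],
  travel=[
    [1.5,0,0],
    [0,4,0],
    [0,4,0],
    [0,4,0],
    [0,4,0],
  ],
  roll=[0,0,0,0,0],
)

```text
clock: 18.05
position: [0.5463, 0.0051, 0.0835]
eef_rot: [-0.706, -0.013, 0.02, 0.707]
force: [-7.3, -0.3, 31.6]
grip_width: 0.023
```

```bash
python3 -c "
from h import *
go(.5465,.005,.0836,2.7)"
```

```text
t 18.05 pos [0.5463 0.0051 0.0835] yaw 2.69 tilt [-0.01  -1.     0.001] delta [ 0.1 -0.1 -0.2] roll -0.01 F [-7.3 -0.3 31.6] Mz [-0.11  1.47 -0.05] w 0.023 q7 1.51
```

It's flush: z 0.0835 against an expected 0.0836, and the stop force is felt. I'll ease the side load, then twist clockwise (positive roll) in stages while pressing.

Call:
send_rows(
  grip=[0.1,0.1,0.1,0.1],
  travel=[
    [-1,2,0],
    [0,2,0],
    [0,2,0],
    [0,2,0],
  ],
  roll=[0,0,6,6],
)

```text
clock: 18.45
position: [0.547, 0.0054, 0.0836]
eef_rot: [-0.704, 0.062, -0.057, 0.705]
force: [-5.9, -0.4, 16.6]
grip_width: 0.0229
```

```bash
python3 -c "
from h import *
go(.5460,.005,.0836,-94.5)"
```

```text
t 18.45 pos [0.547  0.0054 0.0836] yaw -9.67 tilt [-0.007 -1.     0.001] delta [-0.9  0.  -0.6] roll 84.83 F [-5.9 -0.4 16.6] Mz [-0.3   1.4   0.09] w 0.0229 q7 1.33
```

Call:
send_rows(
  grip=[0.1,0.1,0.1,0.1],
  travel=[
    [-0.6,2,-0.3],
    [-0.6,2,-0.3],
    [-0.6,2,-0.4],
    [-0.6,2,-0.4],
  ],
  roll=[7,7,7,7],
)

```text
clock: 18.85
position: [0.5469, 0.0046, 0.0836]
eef_rot: [-0.667, 0.235, -0.234, 0.668]
force: [-4.1, -0.3, 15.7]
grip_width: 0.0227
```

```bash
python3 -c "
from h import *
go(.5453,.004,.0836,-94.5)"
```

```text
t 18.85 pos [0.5469 0.0046 0.0836] yaw -38.68 tilt [-0.002 -1.     0.001] delta [-0.8  0.  -1.5] roll 55.82 F [-4.1 -0.3 15.7] Mz [-0.3   1.11  0.17] w 0.0227 q7 0.91
```

Call:
send_rows(
  grip=[0.1,0.1,0.1,0.1,0.1],
  travel=[
    [-0.5,2,-1],
    [-0.4,2,-1],
    [-0.2,2,-1],
    [0,2,-1],
    [0,2,-1],
  ],
  roll=[7,7,7,7,7],
)

```text
clock: 19.35
position: [0.5461, 0.0035, 0.0837]
eef_rot: [-0.559, 0.428, -0.43, 0.565]
force: [-4.5, 0.4, 15.7]
grip_width: 0.0227
```

```bash
python3 -c "
from h import *
go(.545,.0035,.0836,-94.5)"
```

```text
t 19.35 pos [0.5461 0.0035 0.0837] yaw -74.79 tilt [-0.003 -1.     0.009] delta [-0.3  0.  -1.1] roll 19.71 F [-4.5  0.4 15.7] Mz [-0.09  1.24  0.24] w 0.0227 q7 0.4
```

Call:
send_rows(
  grip=[0.1,0.1,0.1,0.1,0.1],
  travel=[
    [0,2,-1],
    [0,2,-1],
    [0,2,-1],
    [0,2,-1],
    [0,2,-1],
  ],
  roll=[6,6,5,4,4],
)

```text
clock: 19.85
position: [0.5447, 0.0038, 0.0836]
eef_rot: [0.451, -0.54, 0.542, -0.461]
force: [-3.8, -1.4, 14.5]
grip_width: 0.023
```

```bash
python3 -c "
from h import *
go(.545,.0035,.0836,-94.5)"
```

```text
t 19.85 pos [0.5447 0.0038 0.0836] yaw -99.78 tilt [-0.009 -1.     0.012] delta [0.2 0.  0.4] roll -5.28 F [-3.8 -1.4 14.5] Mz [-0.24  0.99  1.81] w 0.023 q7 0.05
```

The turn stop is felt: Mz 1.8, 102° of tool turn. I'll settle to a gentler steady hold with push and some twist.

Call:
send_rows(
  grip=[0.1,0.1,0.1],
  travel=[
    [0,2,0],
    [0,2,0],
    [0,2,0],
  ],
  roll=[0,1,1.5],
)

```text
clock: 20.15
position: [0.5449, 0.0039, 0.0835]
eef_rot: [0.447, -0.543, 0.546, -0.455]
force: [-6.2, -0.8, 19.5]
grip_width: 0.0229
```

```bash
python3 -c "
from h import *
go(.545,.0035,.0836,-94.5)
d=camera('side');cv2.imwrite('pics/c7.png',crop(d['img'],250,130,100,110,5))
go(.545,.0035,.0836,-94.5)"
```

```text
t 20.15 pos [0.5449 0.0039 0.0835] yaw -100.75 tilt [-0.005 -1.     0.01 ] delta [ 0.4 -0.1  0.2] roll -6.25 F [-6.2 -0.8 19.5] Mz [-0.27  1.63  2.01] w 0.0229 q7 0.03
t 20.2 pos [0.5449 0.004  0.0836] yaw -100.76 tilt [-0.005 -1.     0.01 ] delta [ 0.4 -0.   0.2] roll -6.26 F [-6.3 -0.8 19.3] Mz [-0.34  1.69  2.  ] w 0.0227 q7 0.03
```

View pics/c7.png

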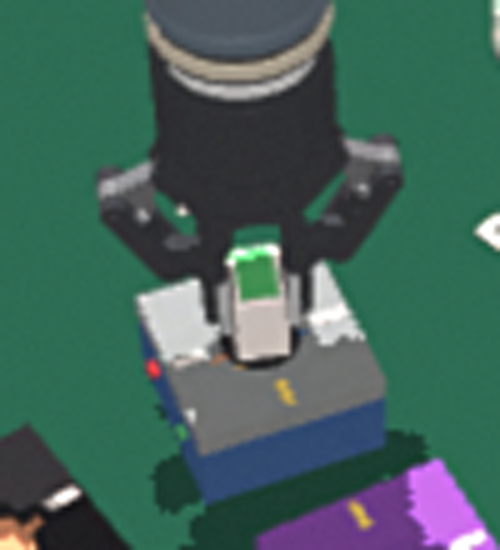

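The side view shows the collar flush and the long side of the grip along the yellow dash. I'll ease the twist a little and check that it holds.

Call:
send_rows(
  grip=[0.1,0.1,0.1],
  travel=[
    [0,2,0],
    [0,2,0],
    [0,2,0],
  ],
  roll=[0,0,0.3],
)

```text
clock: 20.5
position: [0.5449, 0.0041, 0.0835]
eef_rot: [0.455, -0.538, 0.541, -0.46]
force: [-6.1, -1.0, 19.2]
grip_width: 0.0231
```

```bash
python3 -c "
from h import *
go(.545,.0035,.0836,-94.5)
[camera('top') for _ in range(10)]
go(.545,.0035,.0836,-94.5)
for c in ('side','top'): print([(round(r['conf'],2),r['at']) for r in silhouettes(c,'red_module')])"
```

```text
t 20.5 pos [0.5449 0.0041 0.0835] yaw -99.47 tilt [-0.002 -1.     0.008] delta [ 0.5 -0.1  0.2] roll -4.97 F [-6.1 -1.  19.2] Mz [-0.29  1.62  1.51] w 0.0231 q7 0.05
t 21.0 pos [0.5449 0.004  0.0835] yaw -99.48 tilt [-0.002 -1.     0.008] delta [ 0.5 -0.1  0.2] roll -4.98 F [-6.1  0.5 18.7] Mz [-0.25  1.62  1.58] w 0.0228 q7 0.05
[(0.66, [325.2, 336.2])]
[(0.74, [297.3, 149.7]), (0.6, [476.9, 242.8])]
```

```bash
python3 -c "
from h import *
print(manip.finish_job())"
```

```text
the job is handed in; nothing more can be done
None
```

I handed the job in at about 21 s on the robot clock, with both parts done in the order asked.

- **Red module:** it stands upright inside the white ring of the tray, and the gripper let go of it. The picture after release showed it upright there. At the end the network still reported it at the ring in both views. In the top view it rated a false hit on a bracket higher (0.74 against 0.60).
- **Green module:** I picked the white-bodied one, not the purple look-alike, and used the grey-topped tester with blue sides. I pushed it fully home first: tool height 0.0835 m, against 0.0836 m worked out for a flush collar. Only then did I twist it clockwise until the turn stop was felt.
- **Final hold:** over a 0.5 s check the grip, the 19 N push and the roughly 1.5 N m twist stayed steady. The side picture showed the collar flush and the long side of the grip along the yellow dash.

Two things were less clean:
- **Tool turn:** the tool turned about 102°, where I expected at most 97°. I put the rest down to give in the grip. The rotor and plunger joints could not be read directly, so "fully turned" rests on the twist felt at the stop and the side picture.
- **Side load:** about 6 N of sideways force remained in the socket.

I never moved the arm against the brackets, screwdriver, jar or look-alikes, but I made no final check of where they stand.

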